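Open the touch-latch cabinet

ROBOT

A 7-joint arm with a two-finger parallel gripper is mounted at the origin on a cart in front of the work surface, level with it; the furniture and walls round the work are solid. World frame = base frame: x ahead of the robot, y to its left, z up, the work surface at z = 0. Lengths are in m, angles in rad, forces in N, time in s.
With the tool pointing down it reaches from about 0.425 to 0.825 m from the base axis. Payload 3.6 kg.
Tool frame: the origin (TCP) lies where the fingers leave the gripper's body, on its centre line; the fingertips stand 73 mm ahead of it and the grasp point (between the pads) lies 54 mm ahead of it; x points along the fingers, y is the direction in which the jaws open and shut, and the axes are right-handed (so a half turn about x gives the same grasp; the last joint's range is limited). The gripper opens to 85 mm and grips with 20 to 120 N. Pads are 22 mm wide; open, the fingers measure 114 mm over their backs; the gripper's body (76 mm by 85 mm) begins 54 mm behind the grasp point. The pads swing forward as they close: fully open they stand 13 mm farther back than shut.
Start: joints at [-1.188, 0.615, -0.013, 1.423, 0.008, 1.103, -0.04], TCP at [0.258, 0.596, 0.304] pointing down, gripper open.
Joint ranges: [-3.12, 3.12], [-0.3, 2.06], [-1.34, 1.32], [0.26, 2.42], [-1.36, 4.5], [0.01, 1.98], [-2.84, 2.84]. Speed limits (rad/s): [2.79, 2.79, 3.14, 3.14, 3.14, 3.14, 3.14].

INTERFACE

Orientations are given as a unit quaternion [x, y, z, w].
In Python, from station import arm, snapshot, camera_info, ticket gives the robot as it stands. Calls block until the motion is done:
- arm.movep(position, orientation): joint-space move of the TCP to a pose.
- arm.line_to(position, velocity=0.15, ori=None): straight line of the TCP; ori=None keeps the orientation; velocity is the mean speed in m/s.
- arm.move_j(angles): joint-space move.
- arm.move_gripper(opening, effort=None): opening from 0.0 (shut) to 1.0 (fully open); effort is the grip in N (None keeps the last); returns when the fingers have stopped.
- arm.pause(seconds).
- arm.ik(position, orientation): joint angles nearest the present ones, or None.
- snapshot(name): name is "scene" or "side" or "wrist"; returns the picture (384x512x3 uint8, blue, green, red); there is no depth.
- camera_info(name): a dict with "fx", "fy", "cx", "cy" (pixels), "dist_coeffs" ([k1, k2, p1, p2, k3] as OpenCV has them; the pictures are not rectified), "R" (3x3) and "t" (3): a world point X has camera coordinates R X + t; the wrist camera has in their place "T_tool_cam" (4x4, takes a point from camera to tool coordinates, whose origin is the TCP and whose axes are the tool frame's). Camera axes: x right, y down, z forward; pixel columns grow to the right and rows downward; lengths in m; the calibration is good to about 2 mm. A picture is of the moment at which its call begins: read the wrist's pose just before it. camera_info takes no time and is no camera call.
A pose or a line that the arm cannot do raises arm.MotionError and nothing moves.
- ticket.finish_job(): hands the job in, once; it reports no verdict.
Readings, each from a call of its own:
- arm.read_time(): time.
- arm.read_joint_positions(): joint angles.
- arm.read_dq(): joint speeds.
- arm.read_effort(): joint torques, N m.
- arm.read_tool_pos(): TCP position.
- arm.read_eef_rot(): TCP orientation.
- arm.read_ft_force(): force on the tool from outside, world axes, zero at the start.
- arm.read_wrist_torque(): the same for the moment, N m.
- arm.read_opening(): opening from 0.0 (shut) to 1.0 (fully open).
Only numpy, scipy, OpenCV 4.12 (cv2) and the standard library are available. Lean on these libraries where they do the work, as an engineer would, in place of code of your own. Each camera call takes 0.05 s, during which the arm holds its last target.

TASK

The blue-fronted cabinet has no handle, only a touch latch: press its door in near the round mark until the catch lets go, then draw back and let the door spring ajar by itself. Then reach a fingertip behind the ajar door and push it wide open, about square to the cabinet's front, leave it standing there and move clear. Only touch and push: do not take the door between the fingers, keep the yellow cabinet shut, and leave the cartons inside and the things standing around where they are.

Things in the scene. Friction and masses are not known exactly. Their poses are not given: they have to be found in the camera images.
- blue_cabinet: White bench cabinet with one blue door, fixed to the table. The one to open. 140 mm deep (x), 180 wide (y), 200 high. Origin: centre of its underside, on the table top; its -x axis points out of the front, to the robot; closed door's outer face at x = -0.092, front edges of the carcass at x = -0.070. Yaw within 0.2.
- blue_door (a joint): Blue door's angle on its upright hinge, rad. 0 shut and latched; grows as it opens (free edge swings to the cabinet's -x, then to +y), stop at 1.75. Negative pressed in: catch lets go near -0.027, stop at -0.05. Let go, a damped spring pushes it out in about 1 s to about 0.5; beyond that it moves freely with slight friction (under 1 N) and stays where left. It does not latch again.
- blue_edge (a point): Top corner of the blue door's inner face at its free edge (the cabinet's -y side), 176 mm from the hinge axis, 196 mm over the table; moves with the door. The door is a plain panel without handle, 176 mm wide, 190 high, 14 thick. Ajar, this edge stands about 85 mm out.
- blue_press (a point): Press mark, a small round white and grey disc on the blue door's outer face, 36 mm from the free edge, 31 mm below the top edge, 140 mm from the hinge axis. It takes 4 to 5 N to press here; the catch trips 4 mm in. Moves with the door; its frame is the door's: -x out of the outer face, +y toward the hinge, z up; inner face at x = +0.014.
- blue_hinge (a point): Point on the blue door's upright hinge axis, level with the door's top edge; the axis lies in the plane of the door's inner face, at the cabinet's +y side (cabinet frame x = -0.078, y = 0.088, z = 0.196).
- yellow_cabinet: White bench cabinet with one yellow door, fixed to the table. Like the blue one; keep it shut. The two, 0.3 m apart in y, may swap places. 140 mm deep (x), 180 wide (y), 200 high. Origin: centre of its underside, on the table top; its -x axis points out of the front, to the robot; closed door's outer face at x = -0.092, front edges of the carcass at x = -0.070. Yaw within 0.2.
- yellow_door (a joint): Angle of the yellow door, rad, as for the blue one; 0 shut. Must stay shut.
- tan_carton: Tan carton standing loose on the inner floor (16 mm up) of the blue cabinet, 64 x 81 x 41 mm; origin at the centre of its underside. Bystander.
- navy_carton: Dark blue carton inside the yellow cabinet, 72 x 106 x 46 mm; origin at the centre of its underside. Bystander.
- tape_roll: Roll of cream masking tape lying flat, 103 mm across, 25 mm high; origin at the centre of its underside. Bystander.
- stapler: Blue stapler, 34 x 136 x 50 mm (long along its y); origin at the centre of its underside. Bystander.
- flask: Purple drinking flask standing upright, 77 mm across, 190 mm high; origin at the centre of its underside. Bystander.
- drink_can: White and green drink can standing upright, 66 mm across, 114 mm high; origin at the centre of its underside. Bystander.

How it is judged:
On the way, in this order (a step that is already met when the one before it is completed fails the run):
1. the blue door is pressed in far enough to trip the catch (value of joint blue_door below -0.022 rad).
2. the blue door stands ajar, sprung out by itself with no finger on it (value of joint blue_door between 0.25 and 1 rad and contact force between each of the arm, the fingers and blue_cabinet below 0.1 N), for 0.1 s.
3. the blue door is pushed wide open (value of joint blue_door above 1.2 rad), for 0.1 s.
At the end, for the whole second after the job is handed in: The blue door stands still, open more than 1.2 rad (about 70 degrees); the yellow door is shut (under 0.05 rad); every carton and bystander is within 30 mm of where it started (value of joint blue_door above 1.2 rad and velocity of joint blue_door between -0.1 and 0.1 rad/s and value of joint yellow_door below 0.05 rad and distance of each of tape_roll, stapler, flask, drink_can, tan_carton, navy_carton from where it was at the start of the episode below 0.03 m); the robot touches nothing.
It fails at once if the yellow cabinet's catch is tripped or its door opened (value of joint yellow_door above 0.05 rad or value of joint yellow_door below -0.022 rad).
It fails at once if the blue door is taken between the fingers (x of the grasp point in the frame of blue_press between 0.002 and 0.012 m and y of the grasp point in the frame of blue_press between -0.036 and 0.14 m and z of the grasp point in the frame of blue_press between -0.16 and 0.04 m).
It fails at once if a carton or bystander is lifted, knocked over or moved more than 30 mm (distance of any of tape_roll, stapler, flask, drink_can, tan_carton, navy_carton from where it was at the start of the episode above 0.03 m or angle between any of flask, drink_can's own z axis and vertical above 0.5 rad).
It also fails if it takes over 48 s, if anything falls off the work surface, if the arm or the gripper's body presses on something with over 40 N, if the wrist force passes 120 N, or if a joint passes its speed limit or range.

## Working session

There is one attempt and no reset: what is moved stays moved. The work goes in short steps, each a Python script; the robot and the scene stay as the last script left them, time stands still between calls to the robot, and variables do not carry over. Pictures are saved under pics/ and viewed, and the job is handed in when it is done.

```bash
ls; mkdir -p pics
python3 - <<'E'
from station import arm,snapshot,camera_info
import cv2,numpy as np
for n in("scene","side","wrist"):
    cv2.imwrite(f"pics/{n}0.png",snapshot(n)); c=camera_info(n)
    print(n,{k:np.round(np.array(v),4).tolist() for k,v in c.items()})
    if 'R' in c: print("pos",-np.array(c['R']).T@np.array(c['t']))
print(arm.read_time(),arm.read_tool_pos(),arm.read_eef_rot(),arm.read_opening())
E
```

```text
pics
scene {'fx': 375.2007, 'fy': 375.2007, 'cx': 254.4114, 'cy': 192.1929, 'dist_coeffs': [0.0034, 0.0, 0.0, 0.0, 0.0], 'R': [[-0.9289, -0.3694, -0.0242], [-0.1276, 0.3808, -0.9158], [0.3475, -0.8477, -0.4008]], 't': [0.5015, 0.202, 1.3208]}
pos [0.03259519 1.22796238 0.72653704]
side {'fx': 414.8706, 'fy': 414.8706, 'cx': 253.7581, 'cy': 192.3196, 'dist_coeffs': [0.0054, 0.0, 0.0, 0.0, 0.0], 'R': [[0.0707, -0.9974, -0.0139], [-0.4069, -0.0161, -0.9133], [0.9107, 0.0702, -0.407]], 't': [-0.0439, 0.3372, 1.1354]}
pos [-0.89374096 -0.11813674  0.76948262]
wrist {'fx': 331.8781, 'fy': 331.8781, 'cx': 257.729, 'cy': 188.8756, 'dist_coeffs': [0.0336, 0.0, 0.0, 0.0, 0.0], 'T_tool_cam': [[-0.0004, -0.2824, 0.9593, -0.0706], [1.0, -0.0007, 0.0002, 0.0], [0.0006, 0.9593, 0.2824, -0.0727], [0.0, 0.0, 0.0, 1.0]]}
0.15 [0.25818471 0.59603978 0.30300012] [ 0.142808    0.69253005 -0.14420732  0.69225158] 1.0040467865327833
```

View pics/scene0.png

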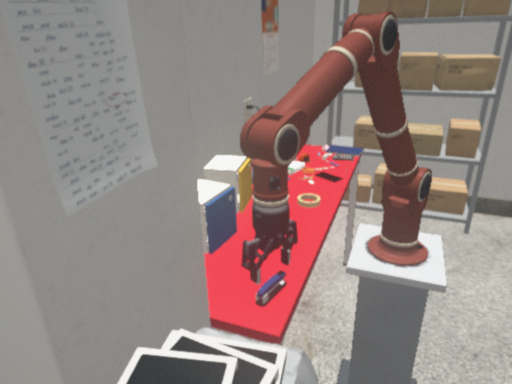

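View pics/side0.png

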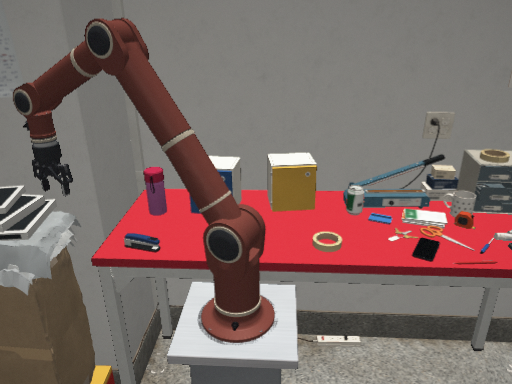

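View pics/wrist0.png

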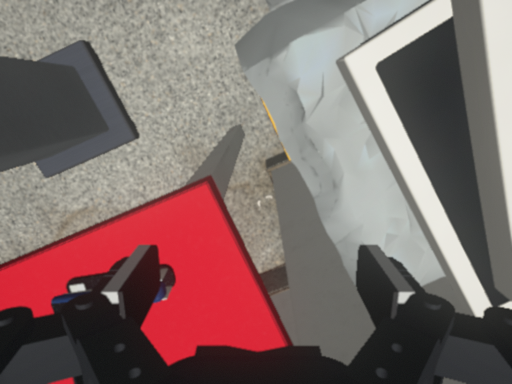

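The scene view shows the blue cabinet next to the wall at about (210,220), with its door at the left. The side view shows the flask at (155,190), the blue cabinet at (216,185) partly hidden by the arm, yellow at (291,182), the can at (356,200), the tape at (327,241) and the stapler at (141,242). I'll get coarse positions, then take a clear wrist view.

```bash
cat > h.py <<'E'
from station import arm,snapshot,camera_info,ticket
import cv2,numpy as np
from scipy.spatial.transform import Rotation as Ro
def ray(n,uv,T=None):
    c=camera_info(n);K=np.array([[c['fx'],0,c['cx']],[0,c['fy'],c['cy']],[0,0,1]])
    p=cv2.undistortPoints(np.array([[uv]],float),K,np.array(c['dist_coeffs'])).ravel()
    d=np.array([p[0],p[1],1.])
    if n=='wrist':
        M=T@np.array(c['T_tool_cam']); R=M[:3,:3]; o=M[:3,3]; d=R@d
    else:
        R=np.array(c['R']);o=-R.T@np.array(c['t']);d=R.T@d
    return o,d/np.linalg.norm(d)
def toolT():
    T=np.eye(4);T[:3,:3]=Ro.from_quat(arm.read_eef_rot()).as_matrix();T[:3,3]=arm.read_tool_pos();return T
def onz(n,uv,z,T=None):
    o,d=ray(n,uv,T);return o+d*(z-o[2])/d[2]
def tilt(pitch,yaw=0,roll=0): # tool forward, pitched down, yawed left; camera above
    return (Ro.from_euler('z',yaw)*Ro.from_euler('y',pitch)*Ro.from_quat([1,0,0,0])*Ro.from_euler('x',roll)).as_quat()
E
python3 - <<'E'
from h import *
for nm,uv,z in [('flask',(157,213),0),('blueBL',(192,211),0),('blueTop R back',(241,159),.2),('yelBL',(273,209),0),('yelBR',(316,208),0),('can',(356,213),0),('tape',(327,247),0),('stap',(128,244),0),('stap2',(158,250),0)]: print(nm,onz('side',uv,z).round(3))
for p in ([.35,.15,.35],[.3,.1,.4],[.35,.05,.4],[.4,.1,.4],[.45,.1,.2]):
  for t in (0,.3,.6,.9):
    for r in (0,np.pi):
      q=arm.ik(p,tilt(t,0,r)); print(p,t,round(r,1),None if q is None else np.round(q,2))
E
```

```text
flask [0.603 0.399 0.   ]
blueBL [0.628 0.258 0.   ]
blueTop R back [0.715 0.056 0.2  ]
yelBL [ 0.661 -0.078  0.   ]
yelBR [ 0.678 -0.257  0.   ]
can [ 0.638 -0.416  0.   ]
tape [ 0.369 -0.275  0.   ]
stap [0.356 0.434 0.   ]
stap2 [0.321 0.314 0.   ]
[0.35, 0.15, 0.35] 0 0 None
[0.35, 0.15, 0.35] 0 3.1 None
[0.35, 0.15, 0.35] 0.3 0 None
[0.35, 0.15, 0.35] 0.3 3.1 None
[0.35, 0.15, 0.35] 0.6 0 None
[0.35, 0.15, 0.35] 0.6 3.1 None
[0.35, 0.15, 0.35] 0.9 0 None
[0.35, 0.15, 0.35] 0.9 3.1 [-1.06 -0.01  0.35  2.4   1.14  0.47 -0.12]
[0.3, 0.1, 0.4] 0 0 None
[0.3, 0.1, 0.4] 0 3.1 None
[0.3, 0.1, 0.4] 0.3 0 None
[0.3, 0.1, 0.4] 0.3 3.1 None
[0.3, 0.1, 0.4] 0.6 0 None
[0.3, 0.1, 0.4] 0.6 3.1 None
[0.3, 0.1, 0.4] 0.9 0 [-0.24 -0.23 -0.32  2.39  0.64  0.47 -2.65]
[0.3, 0.1, 0.4] 0.9 3.1 [-1.14 -0.26  0.32  2.4   0.93  0.71  0.11]
[0.35, 0.05, 0.4] 0 0 None
[0.35, 0.05, 0.4] 0 3.1 None
[0.35, 0.05, 0.4] 0.3 0 None
[0.35, 0.05, 0.4] 0.3 3.1 None
[0.35, 0.05, 0.4] 0.6 0 None
[0.35, 0.05, 0.4] 0.6 3.1 None
[0.35, 0.05, 0.4] 0.9 0 [ 0.06 -0.17 -0.32  2.35  0.37  0.32 -2.16]
[0.35, 0.05, 0.4] 0.9 3.1 [-0.99 -0.23  0.49  2.37  0.89  0.52  0.41]
[0.4, 0.1, 0.4] 0 0 None
[0.4, 0.1, 0.4] 0 3.1 None
[0.4, 0.1, 0.4] 0.3 0 None
[0.4, 0.1, 0.4] 0.3 3.1 None
[0.4, 0.1, 0.4] 0.6 0 None
[0.4, 0.1, 0.4] 0.6 3.1 None
[0.4, 0.1, 0.4] 0.9 0 [-0.12 -0.04 -0.32  2.25  0.71  0.4  -2.6 ]
[0.4, 0.1, 0.4] 0.9 3.1 [-0.9  -0.06  0.42  2.27  0.81  0.44  0.44]
[0.45, 0.1, 0.2] 0 0 None
[0.45, 0.1, 0.2] 0 3.1 None
[0.45, 0.1, 0.2] 0.3 0 None
[0.45, 0.1, 0.2] 0.3 3.1 None
[0.45, 0.1, 0.2] 0.6 0 None
[0.45, 0.1, 0.2] 0.6 3.1 None
[0.45, 0.1, 0.2] 0.9 0 None
[0.45, 0.1, 0.2] 0.9 3.1 None
```

Run:
```python
from h import *
print(Ro.from_quat(arm.read_eef_rot()).as_matrix().round(2))
for p in ([.38,.1,.35],[.4,.05,.4],[.42,.14,.4],[.5,.15,.22],[.6,.15,.22]):
  for t in (.8,1.1,1.57):
    for r in (0,np.pi):
      q=arm.ik(p,tilt(t,0,r)); print(p,t,round(r,1),None if q is None else np.round(q,2))
```

```text
[[-0.    0.4   0.92]
 [-0.    0.92 -0.4 ]
 [-1.   -0.    0.  ]]
[0.38, 0.1, 0.35] 0.8 0 None
[0.38, 0.1, 0.35] 0.8 3.1 None
[0.38, 0.1, 0.35] 1.1 0 [-0.92  0.02  0.51  2.29  0.42  0.44 -2.33]
[0.38, 0.1, 0.35] 1.1 3.1 [-0.75  0.02  0.33  2.28  0.43  0.44  0.8 ]
[0.38, 0.1, 0.35] 1.57 0 [-0.97  0.21  0.81  2.04 -0.18  0.96 -1.65]
[0.38, 0.1, 0.35] 1.57 3.1 [-0.37  0.16  0.07  2.03 -0.01  0.95  1.27]
[0.4, 0.05, 0.4] 0.8 0 [ 0.77 -0.11 -0.94  2.32  0.42  0.13 -2.17]
[0.4, 0.05, 0.4] 0.8 3.1 [-0.91 -0.12  0.54  2.35  1.14  0.33  0.22]
[0.4, 0.05, 0.4] 1.1 0 [-0.67 -0.05  0.41  2.17  0.25  0.57 -2.01]
[0.4, 0.05, 0.4] 1.1 3.1 [-0.73 -0.05  0.47  2.17  0.26  0.57  1.13]
[0.4, 0.05, 0.4] 1.57 0 [-0.9   0.17  0.86  1.93 -0.14  1.11 -1.56]
[0.4, 0.05, 0.4] 1.57 3.1 [-0.34  0.13  0.19  1.92 -0.03  1.1   1.43]
[0.42, 0.14, 0.4] 0.8 0 None
[0.42, 0.14, 0.4] 0.8 3.1 [-0.96  0.    0.39  2.26  1.13  0.42  0.04]
[0.42, 0.14, 0.4] 1.1 0 [-1.09  0.05  0.64  2.09  0.3   0.6  -2.24]
[0.42, 0.14, 0.4] 1.1 3.1 [-0.74  0.05  0.27  2.09  0.34  0.61  0.86]
[0.42, 0.14, 0.4] 1.57 0 [-0.99  0.24  0.78  1.84 -
[... 220 characters left out ...]
-0.66]
[0.5, 0.15, 0.22] 1.1 0 [-0.75  0.48  0.48  2.19 -0.62  0.09 -1.33]
[0.5, 0.15, 0.22] 1.1 3.1 [-0.62  0.46  0.28  2.19  0.61  0.09  0.58]
[0.5, 0.15, 0.22] 1.57 0 [-0.75  0.6   0.65  1.91 -0.5   0.8  -1.4 ]
[0.5, 0.15, 0.22] 1.57 3.1 [-0.3   0.52 -0.06  1.89  0.04  0.72  1.19]
[0.6, 0.15, 0.22] 0.8 0 [-0.24  0.57 -0.2   2.11  2.21  0.45  2.23]
[0.6, 0.15, 0.22] 0.8 3.1 [ 0.32  0.86 -1.15  2.09  1.96  1.05 -0.4 ]
[0.6, 0.15, 0.22] 1.1 0 [-0.74  0.63  0.63  1.95 -0.87  0.29 -1.07]
[0.6, 0.15, 0.22] 1.1 3.1 [-0.4   0.56  0.1   1.94  0.45  0.23  0.82]
[0.6, 0.15, 0.22] 1.57 0 [-0.66  0.74  0.66  1.63 -0.53  0.96 -1.38]
[0.6, 0.15, 0.22] 1.57 3.1 [-0.24  0.65 -0.06  1.62  0.05  0.87  1.25]
```

Run:
```python
from h import *
arm.movep([.42,.14,.42],tilt(1.0,0,np.pi))
arm.move_gripper(0.0)
T=toolT(); im=snapshot('wrist'); np.save('T1.npy',T); cv2.imwrite('pics/w1.png',im)
cv2.imwrite('pics/sd1.png',snapshot('side'))
print(T.round(3),arm.read_opening(),arm.read_time(),arm.read_ft_force())
```

```text
[[ 0.54   0.     0.841  0.42 ]
 [-0.     1.    -0.     0.14 ]
 [-0.841  0.     0.54   0.42 ]
 [ 0.     0.     0.     1.   ]] -0.0027155400895464256 2.8667 [-1.13814474  1.24704185 -0.24510182]
```

View pics/w1.png

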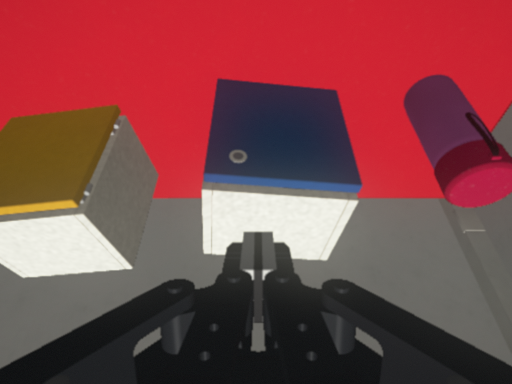

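View pics/sd1.png

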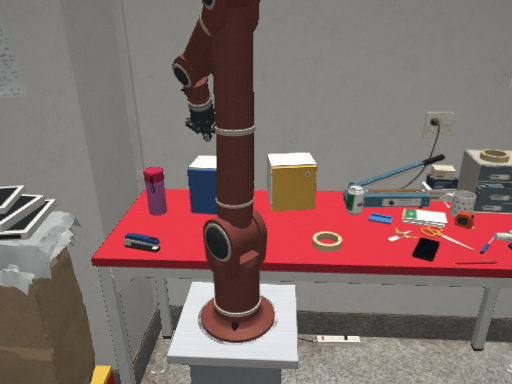

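The wrist picture is upside down, with image right = +y. The blue door runs from (218,80)–(338,91) at its bottom to (205,182)–(358,188) at its top. The disc is at (238,156), on the -y side toward yellow. The flask is at (460,140), well to +y. Next I measure.

Run:
```python
from h import *
T=np.load('T1.npy'); im=cv2.imread('pics/w1.png'); hsv=cv2.cvtColor(im,cv2.COLOR_BGR2HSV)
m=cv2.inRange(hsv,(98,120,40),(122,255,255)); m[:, :190]=0; m[:,375:]=0; m[215:]=0
m=cv2.morphologyEx(m,cv2.MORPH_CLOSE,np.ones((25,25)))
c=max(cv2.findContours(m,0,2)[0],key=cv2.contourArea)
ap=cv2.approxPolyDP(c,5,True).reshape(-1,2); print(ap.tolist(),cv2.contourArea(c))
roi=im[145:170,225:255].astype(int); mm=((roi[:,:,2]>70)).astype(np.uint8)
v,u=np.nonzero(mm); print('disc',u.mean()+225,v.mean()+145,len(u),(u.max()-u.min(),v.max()-v.min()))
d=onz('wrist',(u.mean()+225,v.mean()+145),.165,T); print('disc',d.round(4))
bl=sorted([p for p in ap if p[1]<120],key=lambda p:p[0]); print(bl)
B=[onz('wrist',p,.006,T) for p in bl]; print('bottom',np.round(B,4),np.linalg.norm(B[0]-B[-1]))
# profile below for top edge structure
for u in (230,330): print(u,[(v,im[v,u].tolist()) for v in range(172,196)])
o=im.copy(); cv2.polylines(o,[ap.reshape(-1,1,2)],True,(0,255,0),1); cv2.imwrite('pics/w1o.png',cv2.resize(o[60:220,180:400],None,fx=3,fy=3,interpolation=0))
```

```text
[[205, 175], [266, 185], [359, 187], [309, 181], [315, 141], [300, 123], [284, 118], [256, 125], [259, 176]] 3979.5
disc 237.485 156.135 200 (np.int64(17), np.int64(13))
disc [0.5824 0.1172 0.165 ]
[array([284, 118], dtype=int32)]
bottom [[0.6495 0.1823 0.006 ]] 0.0
230 [(172, [72, 56, 56]), (173, [73, 57, 56]), (174, [87, 64, 58]), (175, [113, 78, 62]), (176, [135, 90, 66]), (177, [144, 94, 68]), (178, [146, 96, 68]), (179, [146, 95, 69]), (180, [145, 95, 68]), (181, [146, 97, 70]), (182, [142, 97, 75]), (183, [125, 102, 94]), (184, [112, 113, 115]), (185, [110, 120, 125]), (186, [111, 121, 126]), (187, [113, 122, 128]), (188, [113, 123, 128]), (189, [110, 120, 126]), (190, [121, 131, 138]), (191, [166, 180, 186]), (192, [212, 225, 227]), (193, [224, 233, 233]), (194, [222, 231, 231]), (195, [220, 229, 229])]
330 [(172, [73, 55, 51]), (173, [73, 55, 50]), (174, [74, 57, 51]), (175, [74, 56, 52]), (176, [76, 57, 53]), (177, [75, 58, 52]), (178, [75, 60, 53]), (179, [75, 59, 53]), (180, [75, 59, 55]), (181, [80, 62, 55]), (182, [103, 74, 60]), (183, [128, 87, 65]), (184, [145, 97, 68]), (185, [150, 100, 69]), (186, [151, 100, 69]), (187, [151, 100, 70]), (188, [151, 101, 71]), (189, [147, 100, 70]), (190, [135, 102, 84]), (191, [118, 111, 108]), (192, [112, 119, 123]), (193, [113, 123, 128]), (194, [114, 124, 129]), (195, [114, 124, 129])]
```

View pics/w1o.png

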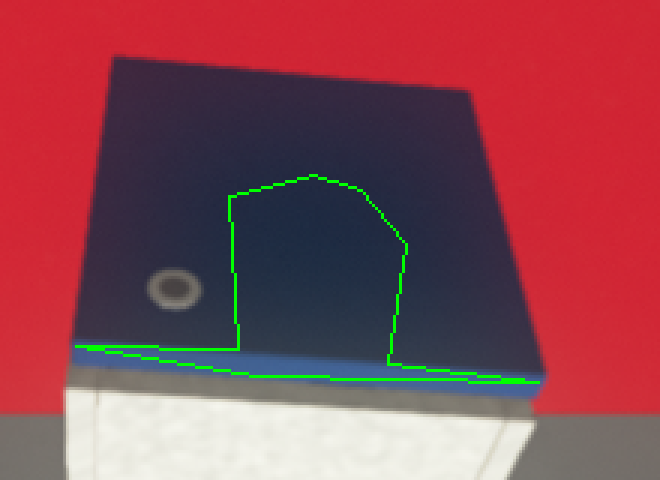

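Run:
```python
from h import *
T=np.load('T1.npy'); im=cv2.imread('pics/w1.png').astype(int)
m=((im[:,:,2]<105)&(im[:,:,0]<112)).astype(np.uint8); m[:, :190]=0; m[:,380:]=0; m[188:]=0
m=cv2.morphologyEx(m,cv2.MORPH_CLOSE,np.ones((25,25)))
c=max(cv2.findContours(m,0,2)[0],key=cv2.contourArea); print(cv2.approxPolyDP(c,6,True).reshape(-1,2).tolist())
bl,br=(217.7,79),(336.7,90.7); tl,tr=(204.5,173.1),(361,184.8)
for nm,a,b,z in (('bot',bl,br,.006),('top',tl,tr,.196)):
    A=onz('wrist',a,z,T);B=onz('wrist',b,z,T);d=B-A
    print(nm,A.round(4),B.round(4),'len',np.linalg.norm(d).round(4),'yaw',np.arctan2(-d[0],d[1]).round(4))
A=onz('wrist',tl,.196,T);D=onz('wrist',(237.3,156.2),.165,T);print('disc',D, 'dist edge',np.linalg.norm((D-A)[:2]))
```

```text
[[218, 79], [204, 174], [361, 184], [334, 90]]
bot [0.5807 0.0825 0.006 ] [0.6002 0.2576 0.006 ] len 0.1762 yaw -0.1109
top [0.5778 0.0834 0.196 ] [0.5968 0.2546 0.196 ] len 0.1722 yaw -0.1104
disc [0.58252825 0.11697314 0.165     ] dist edge 0.033848389335480365
```

Checks: the face comes out 172–176 mm wide (176 expected), yaw is -0.111 from both edges, and the disc is 34 mm from the edge (36 expected). Next I press, with the fingers shut and the tool tilted so the tips lead.

```bash
cat >> h.py <<'E'
YAW=-0.111
ex=np.array([np.cos(YAW),np.sin(YAW),0]);ey=np.array([-np.sin(YAW),np.cos(YAW),0]);ez=np.array([0,0,1.])
P=np.array([.5825,.117,.165])
H=P+.014*ex+.140*ey; H[2]=.196
E
python3 - <<'E'
from h import *
t=1.35; q=tilt(t,YAW,np.pi)
def tcp(gap): # front tip gap before face
    p=P-ex*(.0267+gap); p[2]=.229; return p
a=tcp(.06)+ez*.1
arm.movep(a,q); arm.line_to(tcp(.06),.2); arm.line_to(tcp(.015),.1)
arm.pause(.3); f0=np.array([arm.read_ft_force() for _ in range(3)]).mean(0)
print('t',arm.read_time(),f0, arm.read_tool_pos(), tcp(.015))
cv2.imwrite('pics/w2.png',snapshot('wrist'))
E
```

```text
t 5.0667 [-0.11735809 -0.03284465 -0.23278307] [0.54063579 0.12180032 0.22900969] [0.54105663 0.1216192  0.229     ]
```

View pics/w2.png

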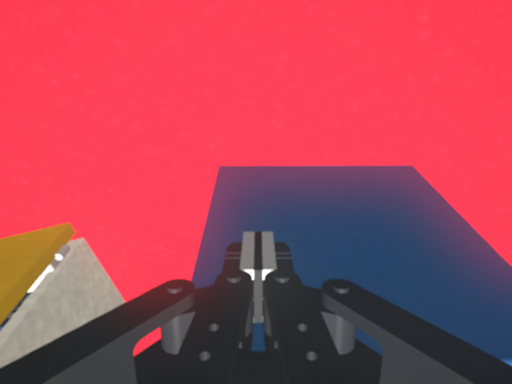

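The shut fingertips at (258,245) stand in front of the door, near its free edge, with the door square in view. I'll creep in with force checks.

Run:
```python
from h import *
def F(): return -np.dot(arm.read_ft_force(),ex)
f0=F(); s=.013; c=None
base=P-ex*.0267; base[2]=.229
for i in range(26):
    arm.line_to(base-ex*s,.03); f=F()-f0
    print(round(s*1000,1),round(f,2),round(float(np.dot(arm.read_tool_pos()-base,ex)*1000),2),round(arm.read_time(),2))
    if c is None and f>1.0: c=s; print('contact')
    if f>12 or (c is not None and c-s>=.0055): break
    s-=.002 if c is None and f<.5 else .001
```

```text
13.0 0.52 -12.83 5.37
12.0 0.66 -11.93 5.62
11.0 -0.17 -10.93 5.87
9.0 -0.03 -8.82 6.12
7.0 -0.08 -6.85 6.37
5.0 0.34 -4.85 6.62
3.0 0.66 -2.86 6.87
2.0 0.11 -1.95 7.12
-0.0 0.11 0.16 7.37
-2.0 4.22 1.22 7.62
contact
-3.0 4.52 2.17 7.87
-4.0 5.0 3.5 8.12
-5.0 4.17 4.98 8.37
-6.0 2.88 6.07 8.62
-7.0 4.86 6.99 8.87
-8.0 5.06 7.71 9.12
```

Contact came within 1 mm of the prediction. The force held at 4–5 N and then dipped at about 5 mm, so the catch let go. Drawing back now.

Run:
```python
from h import *
p=arm.read_tool_pos()
arm.line_to(np.array(p)-ex*.14,.3); print(arm.read_time())
p=np.array(arm.read_tool_pos()); arm.line_to(p+ez*.13,.25); arm.pause(.7)
print(arm.read_time(),arm.read_tool_pos(),arm.read_ft_force())
np.save('T3.npy',toolT());cv2.imwrite('pics/w3.png',snapshot('wrist'));cv2.imwrite('pics/s3.png',snapshot('scene'))
```

```text
9.7333
11.1083 [0.42684638 0.13563761 0.36027389] [-0.40151371 -0.60240611  0.06773286]
```

View pics/w3.png

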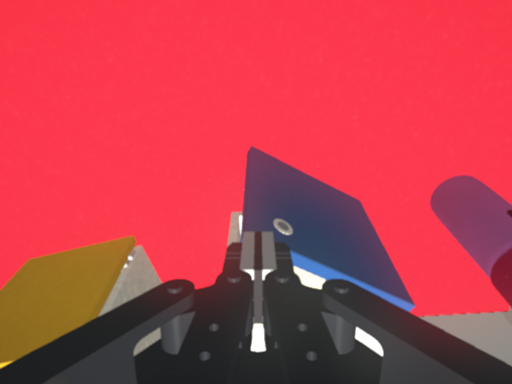

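View pics/s3.png

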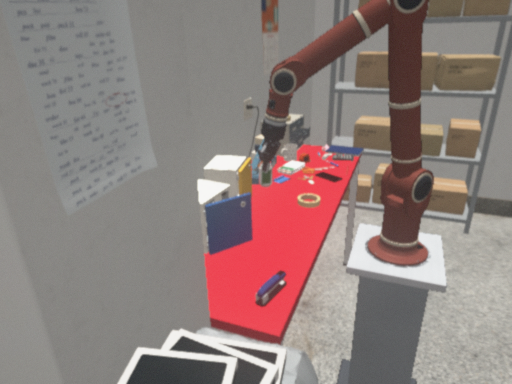

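The door stands ajar. In the wrist view its bottom edge runs (249,147)–(360,201) and the disc is at (283,226). I'll measure the angle.

Run:
```python
from h import *
T=np.load('T3.npy')
A=onz('wrist',(249.5,147.5),.006,T);B=onz('wrist',(360,201),.006,T);D=onz('wrist',(283,226.5),.165,T)
print(A,B,D,np.linalg.norm(A-B)); d=A-B; print('angle from edge',np.arctan2(-d@ex,-d@ey))
v=D-H; phi=np.arctan2(-v@ex,-v@ey); r=np.hypot(v@ex,v@ey); print('disc r',r,'angle',phi-np.arctan2(.014,.14))
print('H',H)
for th in np.arange(.5,1.6,.2):
    n=None
```

```text
[0.50325631 0.11656112 0.006     ] [0.60221706 0.26339956 0.006     ] [0.52005199 0.14873153 0.165     ] 0.17707274546056584
angle from edge 0.4820231967532395
disc r 0.14016275452191826 angle 0.5041123436475625
H [0.61192195 0.2545876  0.196     ]
```

Both measures agree on an angle of about 0.5, the hinge radius of the disc is 140 mm and the edge length is 177 mm. Next I insert the shut fingertips behind the door from above, then sweep around the hinge with the tool yaw following the door. I check IK first.

```bash
cat >> h.py <<'E'
def pose(th,off,r=.145,z=.226):
    u=-ey*np.cos(th)-ex*np.sin(th); w=ex*np.cos(th)-ey*np.sin(th)
    p=H+r*u+off*w; p[2]=z; return p,tilt(np.pi/2,YAW-th,np.pi)
E
python3 - <<'E'
from h import *
for th in np.arange(.5,1.5,.1):
    q=arm.ik(*pose(th,.013)); print(round(th,1),pose(th,.013)[0].round(3),None if q is None else np.round(q,2))
p,o=pose(.5,.032,z=.36); print(p); arm.movep(p,o); 
np.save('T4.npy',toolT());cv2.imwrite('pics/w4.png',snapshot('wrist'))
arm.line_to(pose(.5,.032)[0],.12); print(arm.read_time(),arm.read_tool_pos(),arm.read_ft_force())
cv2.imwrite('pics/w4b.png',snapshot('wrist'));cv2.imwrite('pics/s4.png',snapshot('scene'))
E
```

```text
0.5 [0.539 0.128 0.226] [-0.68  0.64  0.66  1.81 -0.5   0.86  1.18]
0.6 [0.527 0.136 0.226] [-0.71  0.62  0.66  1.84 -0.5   0.85  1.06]
0.7 [0.516 0.145 0.226] [-0.73  0.61  0.66  1.86 -0.49  0.83  0.94]
0.8 [0.505 0.155 0.226] [-0.76  0.6   0.66  1.88 -0.49  0.82  0.81]
0.9 [0.496 0.167 0.226] [-0.79  0.59  0.66  1.9  -0.49  0.81  0.69]
1.0 [0.488 0.179 0.226] [-0.82  0.59  0.65  1.91 -0.49  0.81  0.56]
1.1 [0.481 0.191 0.226] [-0.85  0.59  0.65  1.91 -0.48  0.81  0.43]
1.2 [0.475 0.205 0.226] [-0.89  0.59  0.67  1.91 -0.5   0.81  0.32]
1.3 [0.471 0.219 0.226] [-0.93  0.6   0.7   1.91 -0.52  0.82  0.21]
1.4 [0.468 0.233 0.226] [-0.97  0.61  0.73  1.9  -0.54  0.84  0.11]
[0.55494775 0.11746379 0.36      ]
13.0667 [0.55999789 0.11462515 0.23408991] [-2.41561155 -2.45951333 30.98447142]
```

View pics/w4b.png

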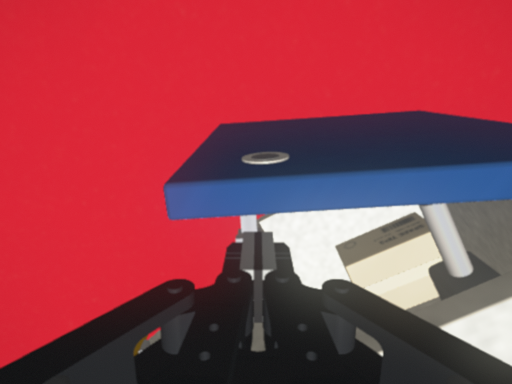

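View pics/s4.png

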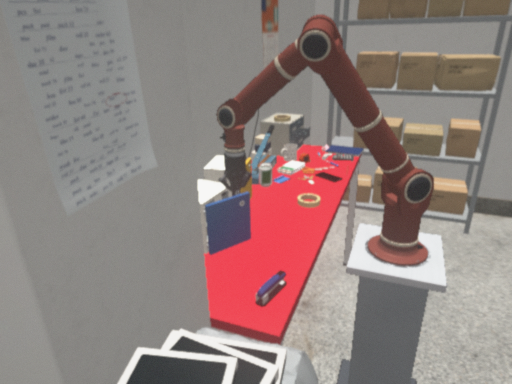

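A 31 N upward force: something stopped the descent 8 mm early. I back off before looking.

Run:
```python
from h import *
p=np.array(arm.read_tool_pos());p[2]=.25; arm.line_to(p,.1); print(arm.read_time(),arm.read_tool_pos(),arm.read_ft_force())
im=cv2.imread('pics/w4.png'); cv2.imwrite('pics/w4z.png',cv2.resize(im,(768,576)))
im=cv2.imread('pics/s4.png')[130:290,170:330]; cv2.imwrite('pics/s4z.png',cv2.resize(im,(600,600)))
```

```text
13.5667 [0.5595441  0.11491619 0.24966092] [-0.6769438   0.65452715 -0.02902307]
```

View pics/w4z.png

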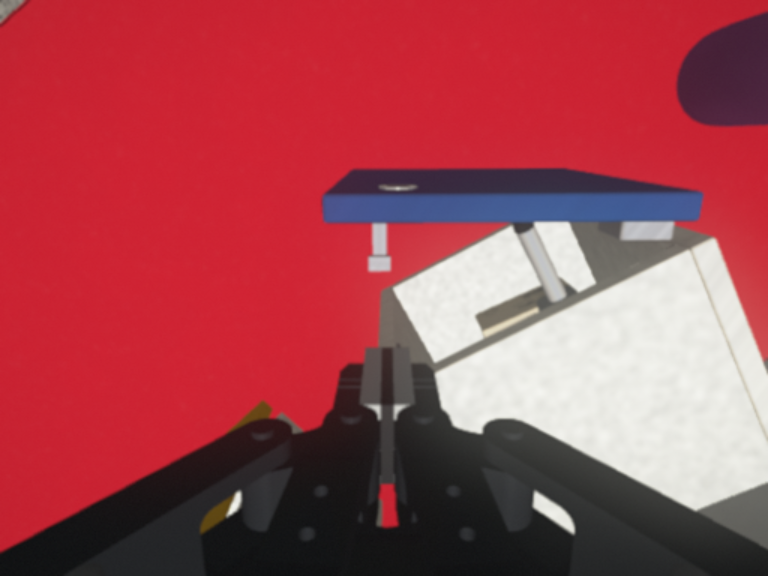

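View pics/s4z.png

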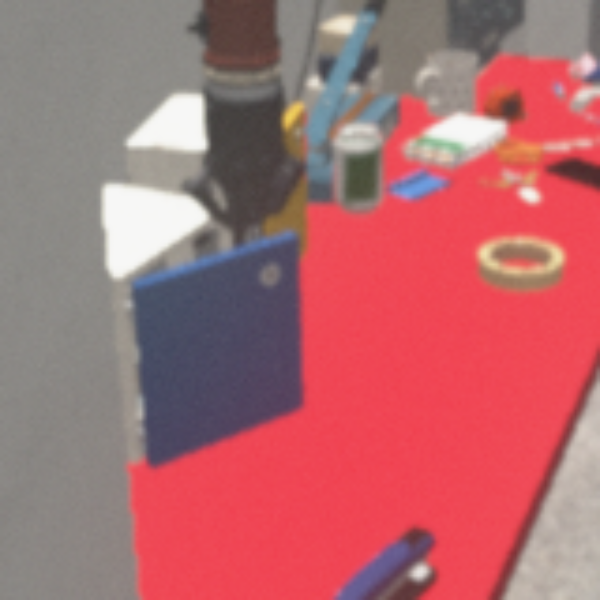

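The zoomed wrist view explains it. A latch striker (about 25 mm long, at (380,245)) sticks out of the inner face behind the mark, and an ejector rod is at (540,260). My tip landed on the striker, whose top is at about z 0.161. I'll sweep above both, with tips at z 0.172, which still overlaps the door's top edge by 24 mm.

Run:
```python
from h import *
Z=.245
p,o=pose(.5,.032,z=Z); arm.line_to(p,.1,ori=o)
arm.line_to(pose(.5,.016,z=Z)[0],.06); print(arm.read_tool_pos(),p,arm.read_ft_force())
for th in np.arange(.6,1.01,.1):
    p,o=pose(th,.011,z=Z); arm.line_to(p,.08,ori=o); print(round(th,2),round(arm.read_time(),2),np.round(arm.read_ft_force(),2))
cv2.imwrite('pics/w5.png',snapshot('wrist'));cv2.imwrite('pics/s5.png',snapshot('scene'))
```

```text
[0.54157261 0.1271403  0.24506835] [0.55494775 0.11746379 0.245     ] [-0.27489621  0.5059864   0.41006169]
0.6 14.62 [-0.27 -0.03  0.44]
0.7 14.96 [ 0.15 -0.11 -0.85]
0.8 15.29 [-0.64  0.17  0.84]
0.9 15.62 [-0.02 -0.28 -0.5 ]
1.0 15.96 [-0.09  0.19 -0.66]
```

View pics/w5.png

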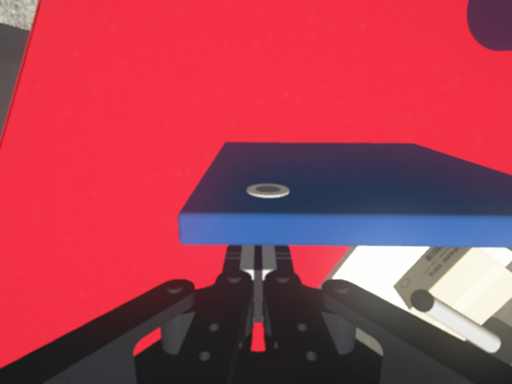

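The door moves with the fingers: its top edge stays parallel to them at (180–512,240), and it has left the ejector rod. I continue to about 1.45 rad, then back away, lift and look.

Run:
```python
from h import *
Z=.245
for th in (1.1,1.2,1.3,1.4,1.47):
    p,o=pose(th,.011,z=Z); arm.line_to(p,.06,ori=o); print(round(th,2),round(arm.read_time(),2),np.round(arm.read_ft_force(),2))
arm.pause(.3)
arm.line_to(pose(1.47,.05,z=Z)[0],.08)
arm.line_to(pose(1.47,.05,z=.42)[0],.2)
p,o=pose(1.47,.05,z=.42); arm.movep([.42,.14,.44],tilt(1.3,YAW,np.pi)); arm.pause(.3)
print(arm.read_time())
np.save('T6.npy',toolT());cv2.imwrite('pics/w6.png',snapshot('wrist'));cv2.imwrite('pics/s6.png',snapshot('scene'));cv2.imwrite('pics/sd6.png',snapshot('side'))
```

```text
1.1 16.45 [ 0.08  0.4  -0.41]
1.2 16.84 [ 0.11 -0.21 -0.37]
1.3 17.23 [ 0.59 -0.21  0.51]
1.4 17.62 [-0.03 -0.95  0.12]
1.47 17.94 [-0.77  0.07 -0.48]
21.1833
```

View pics/w6.png

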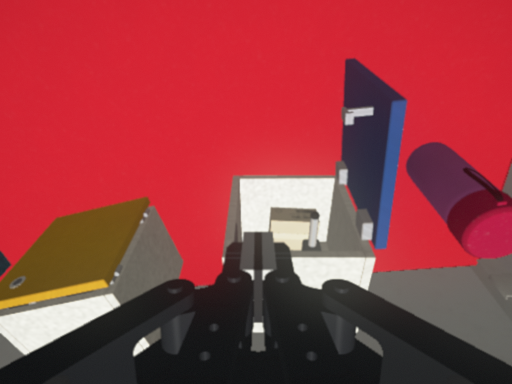

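View pics/s6.png

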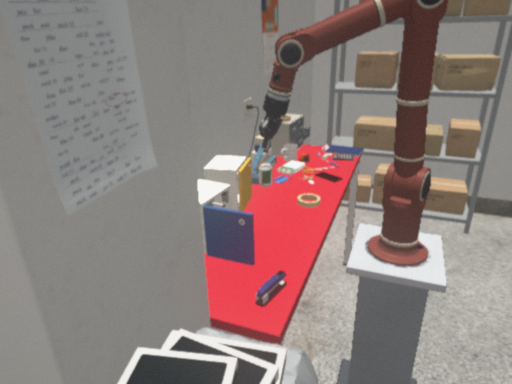

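View pics/sd6.png

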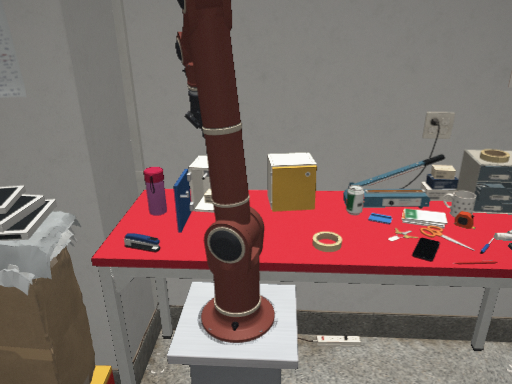

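The blue door stands open: in the wrist view its top edge runs from (405,100) to (387,247). The yellow door is shut, and the flask, stapler, tape, can and carton look unmoved. Last I measure the angle and check again for stillness before handing in.

Run:
```python
from h import *
T=np.load('T6.npy')
A=onz('wrist',(405.5,100),.196,T);B=onz('wrist',(387.5,247),.196,T);d=A-B
print(A,B,np.linalg.norm(d),'angle',np.arctan2(-d@ex,-d@ey))
a=cv2.imread('pics/w6.png').astype(int); b=snapshot('wrist').astype(int)
print('changed px vs earlier',(abs(a-b).max(2)>30).sum())
s0=cv2.imread('pics/side0.png').astype(int); s=cv2.imread('pics/sd6.png').astype(int)
for n,(x0,x1,y0,y1) in dict(flask=(142,168,165,217),stapler=(122,162,230,254),tape=(310,345,230,253),can=(345,366,183,217),yellow=(266,318,152,212)).items():
    print(n,'changed',(abs(s-s0)[y0:y1,x0:x1].max(2)>40).sum())
print(arm.read_ft_force(),arm.read_time())
ticket.finish_job()
```

```text
[0.43584822 0.26986249 0.196     ] [0.6087476  0.27022188 0.196     ] 0.17289975012058012 angle 1.4577177371846184
changed px vs earlier 5
flask changed 0
stapler changed 0
tape changed 0
can changed 0
yellow changed 0
[-0.18291502  0.39179079 -0.31699549] 21.3833
the job is handed in; nothing more can be done
```

The blue door is standing open at about 1.46 rad (roughly 84°), and I handed the job in at about 21.4 s of the 48 s allowed; no verdict is reported back.

- **Press:** I pressed the mark with the shut fingers. The force held at 4–5 N, then dipped about 5 mm in. After I drew back, the door sprang out by itself to about 0.5 rad.
- **Push:** I swept the shut fingertips behind the door's top edge, with no measurable contact force, then backed off and lifted clear.
- **Mishap:** On the first try behind the door, a fingertip came down on the latch striker inside it, with about 31 N upward. I raised the tool and repeated the sweep above the striker. It was the fingertip that touched, and 31 N is below the 40 N limit for the arm and gripper body.
- **Last checks:** Two pictures about 0.2 s apart show the door still, and the wrist force is near zero. The flask, stapler, tape roll, can and yellow cabinet show no changed pixels in the side view since the start.
- **Not measured:** I saw the tan carton standing in the blue cabinet but did not measure its position. The navy carton is behind the shut yellow door and could not be seen.

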